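# Line up timing pulleys by size on a kitting board

### The job

Set out the four timing pulleys for the belt drive in order of size on the white kitting board, one centred on each ring mark: the smallest on the mark next to the steel stop block, then ever larger, the largest at the rubber bumper end. Set each one down hub up, without dropping it, and leave all four standing flat and still.

Things in the scene. Friction and masses are not known exactly. Their poses are not given: they have to be found in the camera images.
- pulley_34: Loose timing pulley, the smallest of four of one pattern: a round toothed belt face between two flanges, 34 mm in diameter and 16 mm high, with a plain round steel hub standing up from its middle, 22 mm in diameter and 26 mm tall (42 mm in all), same hub on all four. Between 42 and 84 g. Starts hub up on the green table. Origin: centre of the underside; z runs up through the hub.
- pulley_46: Loose timing pulley, the second smallest of four of one pattern: a round toothed belt face between two flanges, 46 mm in diameter and 16 mm high, with a plain round steel hub standing up from its middle, 22 mm in diameter and 26 mm tall (42 mm in all), same hub on all four. Between 70 and 140 g. Starts hub up on the green table. Origin: centre of the underside; z runs up through the hub.
- pulley_58: Loose timing pulley, the second largest of four of one pattern: a round toothed belt face between two flanges, 58 mm in diameter and 16 mm high, with a plain round steel hub standing up from its middle, 22 mm in diameter and 26 mm tall (42 mm in all), same hub on all four. Between 98 and 196 g. Starts hub up on the green table. Origin: centre of the underside; z runs up through the hub.
- pulley_70: Loose timing pulley, the largest of four of one pattern: a round toothed belt face between two flanges, 70 mm in diameter and 16 mm high, with a plain round steel hub standing up from its middle, 22 mm in diameter and 26 mm tall (42 mm in all), same hub on all four. Between 140 and 280 g. Starts hub up on the green table. Origin: centre of the underside; z runs up through the hub.
- mark_a: Printed black ring mark, 76 mm across, with a cross in it; flat, number 1 of four identical ones in a straight row 82 mm apart, counted from the left (+y) end, on a fixed white board 85 mm wide, 440 mm long and 8 mm thick. Origin: centre of the ring on the board's upper face, 8 mm above the table. The row runs along its y axis; x points across the board, away from the robot; z up.
- mark_b: Printed black ring mark, 76 mm across, with a cross in it; flat, number 2 of four identical ones in a straight row 82 mm apart, counted from the left (+y) end, on a fixed white board 85 mm wide, 440 mm long and 8 mm thick. Origin: centre of the ring on the board's upper face, 8 mm above the table. The row runs along its y axis; x points across the board, away from the robot; z up.
- mark_c: Printed black ring mark, 76 mm across, with a cross in it; flat, number 3 of four identical ones in a straight row 82 mm apart, counted from the left (+y) end, on a fixed white board 85 mm wide, 440 mm long and 8 mm thick. Origin: centre of the ring on the board's upper face, 8 mm above the table. The row runs along its y axis; x points across the board, away from the robot; z up.
- mark_d: Printed black ring mark, 76 mm across, with a cross in it; flat, number 4 of four identical ones in a straight row 82 mm apart, counted from the left (+y) end, on a fixed white board 85 mm wide, 440 mm long and 8 mm thick. Origin: centre of the ring on the board's upper face, 8 mm above the table. The row runs along its y axis; x points across the board, away from the robot; z up.
- stop_block: Fixed plain steel block on the board, 50 mm across the board, 30 mm along it, 30 mm high, standing at one end of the row of marks (either end, it changes), 72 mm from the centre of the nearest mark; the other end has a round black rubber bumper 28 mm across and 14 mm high. Origin: centre of its underside, on the board's upper face.

How it is judged (in metres and radians):
At the end, for the whole second after the job is handed in: Counted from the steel stop block, the marks carry the 34, 46, 58 and 70 mm pulleys in that order; each is within 12 mm of its mark's centre, hub up within 0.1 rad, its underside on the board (within 4 mm), released and at rest (((horizontal distance between stop_block and mark_a below 0.1 m and horizontal distance between pulley_34 and mark_a below 0.012 m and z of pulley_34 in the frame of mark_a between -0.004 and 0.004 m and horizontal distance between pulley_46 and mark_b below 0.012 m and z of pulley_46 in the frame of mark_b between -0.004 and 0.004 m and horizontal distance between pulley_58 and mark_c below 0.012 m and z of pulley_58 in the frame of mark_c between -0.004 and 0.004 m and horizontal distance between pulley_70 and mark_d below 0.012 m and z of pulley_70 in the frame of mark_d between -0.004 and 0.004 m) or (horizontal distance between stop_block and mark_d below 0.1 m and horizontal distance between pulley_34 and mark_d below 0.012 m and z of pulley_34 in the frame of mark_d between -0.004 and 0.004 m and horizontal distance between pulley_46 and mark_c below 0.012 m and z of pulley_46 in the frame of mark_c between -0.004 and 0.004 m and horizontal distance between pulley_58 and mark_b below 0.012 m and z of pulley_58 in the frame of mark_b between -0.004 and 0.004 m and horizontal distance between pulley_70 and mark_a below 0.012 m and z of pulley_70 in the frame of mark_a between -0.004 and 0.004 m)) and angle between each of pulley_34, pulley_46, pulley_58, pulley_70's own z axis and vertical below 0.1 rad and linear speed of each of pulley_34, pulley_46, pulley_58, pulley_70 below 0.02 m/s); the robot touches nothing.
It fails at once if a pulley was dropped (falling faster than 0.7 m/s, as from more than 25 mm, with no finger on it) ((linear speed of pulley_34 above 0.7 m/s and contact force between the fingers and pulley_34 below 0.05 N) or (linear speed of pulley_46 above 0.7 m/s and contact force between the fingers and pulley_46 below 0.05 N) or (linear speed of pulley_58 above 0.7 m/s and contact force between the fingers and pulley_58 below 0.05 N) or (linear speed of pulley_70 above 0.7 m/s and contact force between the fingers and pulley_70 below 0.05 N)).
It also fails if it takes over 109 s, if anything falls off the work surface, if the arm or the gripper's body presses on something with over 40 N, if the wrist force passes 120 N, or if a joint passes its speed limit or range.

### The arm

A 6-joint arm with a two-finger parallel gripper is mounted at the origin on the work surface. World frame = base frame: x ahead of the robot, y to its left, z up, the work surface at z = 0. Lengths are in mm, angles in rad, forces in N, time in s.
With the tool pointing down it reaches from about 300 to 875 mm from the base axis. Payload 6.4 kg.
Tool frame: the origin (TCP) lies on the centre line of the jaws, within the pads' length; the fingertips stand 17 mm ahead of it and the grasp point (between the pads) lies 2 mm behind it; z points along the fingers, y is the line along which they close (so a half turn about z gives the same grasp; the last joint's range is limited). The gripper opens to 88 mm and grips with 3 to 60 N. Pads are 18 mm wide; open, the fingers measure 123 mm over their backs; the gripper's body (75 mm by 187 mm) begins 45 mm behind the grasp point.
Start: joints at [0.943, 0.181, 1.607, -0, 1.354, -0.206], TCP at [235.398, 524.623, 255.714] pointing down, gripper open.
Joint ranges: [-2.99, 2.99], [-0.89, 2.07], [0.3, 2.58], [-1.14, 4.28], [0, 2.63], [-3.12, 3.12]. Speed limits (rad/s): [2.57, 2.57, 3.01, 3.14, 3.14, 3.14].

### API

Orientations are given as a rotation vector (axis times angle).
In Python, from bench import bot gives the robot as it stands.
- The arm moves only by the tool drive_tool, never from a script. Its argument "rows" is a list of rows, each an object of numbers: "hand": the opening, from 0 (shut) to 1 (fully open); "x", "y", "z": the shift along the tool's x, y, z in mm; "turn": the turn about the tool's z in degrees. In form: [{"hand": .., "x": .., "y": .., "z": .., "turn": ..}, ...]. A call has 1 to 20 rows; each row is the pose to reach, as a shift and turn from the pose commanded when the call began, along the tool's axes at that moment; what a row does not reach only later rows make up. A row lasts 1/12 s, in which the tool goes at most 41.7 mm and 7.16 degrees, less where a joint would pass 70% of its speed; a pose out of reach is approached as far as the arm can. A call with a gripper value outside its range is refused whole. The fingers move at their own pace and stop on an object; "force" is the grip in N (left out, the last holds). Time passes only in rows, so rows that repeat a pose let the fingers close. It gives the time, the measured TCP pose, the force, the opening and the grip force at its end, in the units of the state.
- bot.sense(): the state, without advancing time (a new reading comes with each control period).
- bot.camera(name): name is "scene" or "top"; returns (picture, depth): 420x560x3 uint8, red, green, blue; 420x560 float32, mm along the optical axis (not along the pixel's ray), 0 where there is no reading.
- bot.calibration(name): a dict with "intrinsics" (3x3 intrinsics, pixels), "k1" (the pictures are not rectified: a ray, as slopes to the right and down, at radius r is drawn at 1 + k1 r^2 times it, then the intrinsics apply), "position" and "rotation" of the camera in the world. Camera axes: x right, y down, z forward; pixel columns grow to the right and rows downward; lengths in mm; the calibration is good to about 2 mm. A picture is of the moment at which its call begins. calibration takes no time and is no camera call.
- bot.finish_job(): hands the job in; it is judged then, once.
The state is a dict: "t": time; "joint_pos": joint angles; "dq": joint speeds; "joint_torque": joint torques, N m; "tool_pos": TCP position; "eef_rot": TCP orientation; "force": force on the tool from outside, world axes, zero at the start; "ft_torque": the same for the moment, N m; "gripper_width": finger opening in mm; "finger_force": force on a finger pad.
Only numpy, scipy, OpenCV 4.12 (cv2) and the standard library are available. Lean on these libraries where they do the work, as an engineer would, in place of code of your own. Each camera call takes 0.05 s, during which the arm holds its last target. There are 200 camera calls.

## Working session

There is one attempt and no reset: what is moved stays moved. The work goes in short steps, Python scripts to look and compute and a tool call to move; the robot and the scene stay as the last step left them, time stands still between calls to the robot, and variables do not carry over. Pictures are saved under pics/ and viewed, at most 14 in all, crops included, and the job is handed in when it is done.

Besides the shell and the picture viewer there is one more tool, called after ">>>" as name(argument=value, ...) on one line, values as JSON. drive_tool: Moves the arm, as the interface text tells. Its arguments: {"type":"object","properties":{"rows":{"type":"array","items":{"type":"object","properties":{"hand":{"type":"number"},"x":{"type":"number"},"y":{"type":"number"},"z":{"type":"number"},"turn":{"type":"number"}}}},"force":{"type":"number"}},"required":["rows"]}

```bash
mkdir -p pics; python3 - <<'E'
from bench import bot
import cv2
for n in ("scene","top"):
    p,d=bot.camera(n); cv2.imwrite(f"pics/{n}0.png",p[:,:,::-1])
    c=bot.calibration(n); print(n,c)
s=bot.sense(); print(s)
E
```

```text
scene {'intrinsics': array([[421.49919181,   0.        , 272.01408986],
       [  0.        , 421.49919181, 206.19236911],
       [  0.        ,   0.        ,   1.        ]]), 'k1': -0.06337925036031178, 'position': array([1139.78970233,   96.88003574,  733.18218466]), 'rotation': array([-1.66171052, -1.99732957,  0.70096929])}
top {'intrinsics': array([[392.66220872,   0.        , 280.05275339],
       [  0.        , 392.66220872, 213.94144225],
       [  0.        ,   0.        ,   1.        ]]), 'k1': -0.09595786487771608, 'position': array([429.68737489,   0.77102737, 713.79311083]), 'rotation': array([-2.12537037,  2.14116726, -0.14786093])}
{'t': 0.1, 'joint_pos': array([ 9.42671618e-01,  1.81483251e-01,  1.60790846e+00,  1.47120111e-05,
        1.35379373e+00, -2.06319049e-01]), 'dq': array([ 0.00024961, -0.00249423, -0.00333581,  0.00102114, -0.00013196,
       -0.00018707]), 'joint_torque': array([ 1.18969569e-03, -4.34821200e+01, -3.42694545e+01,  7.03001395e-02,
        3.40133964e-02, -7.32505350e-05]), 'tool_pos': array([235.12566019, 524.22866175, 254.89071171]), 'eef_rot': array([-6.57536679e-01, -3.07133640e+00,  2.27769980e-03]), 'force': array([-0.47238922,  0.70564905,  0.19069293]), 'ft_torque': array([ 0.01679801,  0.04372674, -0.00414708]), 'finger_force': 0.0, 'gripper_width': 87.96752292461552}
```

View pics/top0.png

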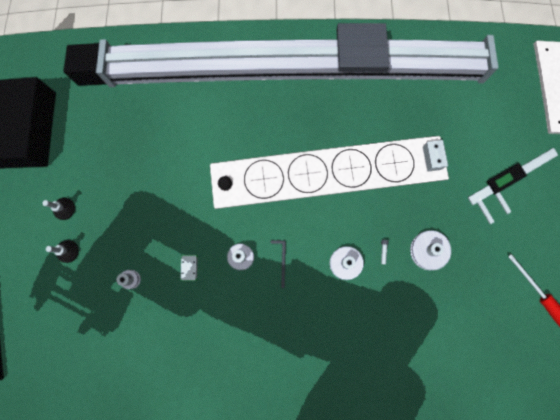

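View pics/scene0.png

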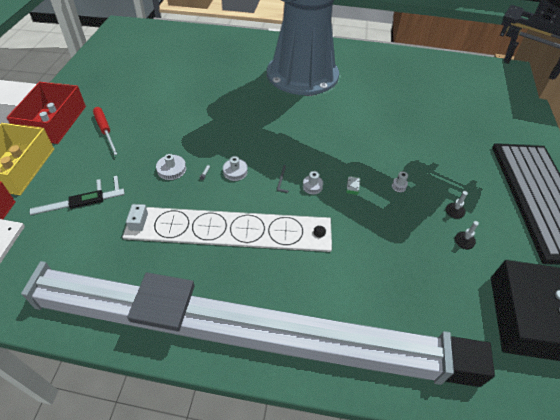

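The top view shows the board with its stop block at the right end (437,155) and the bumper at the left (225,183). The marks are at (264,179), (308,173), (352,168) and (395,163). The pulleys are 34 (128,280), 46 (240,256), 58 (347,263) and 70 (431,250). The right end is -y, so 34→d, 46→c, 58→b, 70→a.

```bash
cat > h.py <<'E'
from bench import bot
import cv2, numpy as np
from scipy.spatial.transform import Rotation as R
def cloud(n):
    p,d=bot.camera(n); c=bot.calibration(n); K=c["intrinsics"]
    v,u=np.mgrid[0:420,0:560]
    s=cv2.undistortPoints(np.stack([u,v],-1).reshape(-1,1,2).astype(float),K,np.array([c["k1"],0,0,0,0.])).reshape(420,560,2)
    rays=np.dstack([s,np.ones((420,560))])@R.from_rotvec(c["rotation"]).as_matrix().T
    return p,d,rays,c["position"],rays*d[...,None]+c["position"]
def onplane(rays,pos,u,v,z):
    r=cv2.remap(rays.astype(np.float32),np.float32([[u]]),np.float32([[v]]),cv2.INTER_LINEAR)[0,0]
    return pos+r*(z-pos[2])/r[2]
E
python3 - <<'E'
from h import *
p,d,rays,pos,X=cloud("top")
for n,(u,v) in dict(p34=(128,280),p46=(240,256),p58=(347,263),p70=(431,250)).items():
    W=X[v-28:v+29,u-28:u+29].reshape(-1,3); ok=d[v-28:v+29,u-28:u+29].ravel()>0
    hub=W[ok&(W[:,2]>33)&(W[:,2]<55)]; fl=W[ok&(W[:,2]>9)&(W[:,2]<24)]
    print(n,"hub",hub.mean(0).round(1),np.ptp(hub,0).round(1),len(hub),"fl",((fl.min(0)+fl.max(0))/2).round(1),np.ptp(fl,0).round(1))
for u,v in ((264,179),(308,173),(352,168),(395,163),(437,155)):
    print("mark",onplane(rays,pos,u,v,8).round(1),X[v,u].round(1))
g=cv2.cvtColor(p,cv2.COLOR_RGB2GRAY)
C=cv2.resize(p[120:220,200:460],None,fx=3,fy=3,interpolation=cv2.INTER_CUBIC);cv2.imwrite("pics/b.png",C[:,:,::-1])
bot_s=bot.sense();Rm=R.from_rotvec(bot_s["eef_rot"]).as_matrix();print(Rm.round(3))
E
```

```text
p34 hub [423.1 284.8  40.8] [20.7 20.  10.7] 137 fl [422.8 283.2  16.6] [32.2 28.8 14.6]
p46 hub [463.2  83.2  41.6] [18.8 19.5 11.2] 125 fl [463.8  83.7  17.3] [42.7 43.3 11.2]
p58 hub [ 450.7 -104.    41.4] [20.4 20.4 11.6] 135 fl [ 450.1 -104.2   17.8] [56.4 57.3 12.1]
p70 hub [ 471.  -257.7   41.1] [21.  22.3 11.1] 150 fl [ 471.3 -259.4   16.4] [68.1 69.3 14.5]
mark [605.5  41.3   8. ] [605.6  41.4   7.5]
mark [616.1 -40.1   8. ] [615.7 -40.    9.5]
mark [ 625. -122.    8.] [ 625.8 -122.5    5.1]
mark [ 634.2 -203.1    8. ] [ 634.4 -203.3    7.4]
mark [ 649.7 -284.5    8. ] [ 640.6 -272.6   37.4]
[[-0.912  0.409 -0.001]
 [ 0.409  0.912 -0.001]
 [ 0.    -0.001 -1.   ]]
```

View pics/b.png

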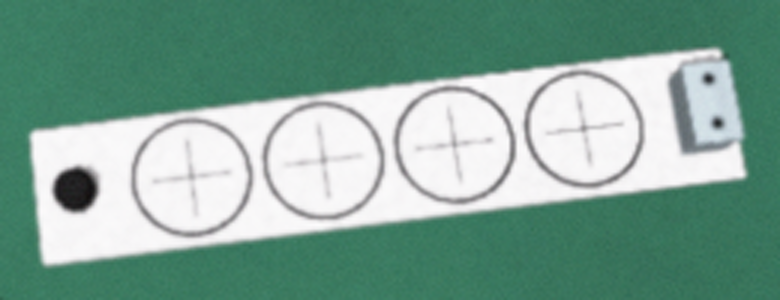

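>>> drive_tool(rows=[{"hand": 0.7, "x": -269.4, "y": -141.9, "z": 135, "turn": 65.8}, {"hand": 0.7, "x": -269.4, "y": -141.9, "z": 135, "turn": 65.8}, {"hand": 0.7, "x": -269.4, "y": -141.9, "z": 135, "turn": 65.8}, {"hand": 0.7, "x": -269.4, "y": -141.9, "z": 135, "turn": 65.8}, {"hand": 0.7, "x": -269.4, "y": -141.9, "z": 135, "turn": 65.8}, {"hand": 0.7, "x": -269.4, "y": -141.9, "z": 135, "turn": 65.8}, {"hand": 0.7, "x": -269.4, "y": -141.9, "z": 135, "turn": 65.8}, {"hand": 0.7, "x": -269.4, "y": -141.9, "z": 135, "turn": 65.8}, {"hand": 0.7, "x": -269.4, "y": -141.9, "z": 135, "turn": 65.8}, {"hand": 0.7, "x": -269.4, "y": -141.9, "z": 135, "turn": 65.8}, {"hand": 0.7, "x": -269.4, "y": -141.9, "z": 135, "turn": 65.8}, {"hand": 0.7, "x": -269.4, "y": -141.9, "z": 135, "turn": 65.8}, {"hand": 0.7, "x": -269.4, "y": -141.9, "z": 135, "turn": 65.8}, {"hand": 0.7, "x": -269.4, "y": -141.9, "z": 135, "turn": 65.8}, {"hand": 0.7, "x": -269.4, "y": -141.9, "z": 135, "turn": 65.8}, {"hand": 0.7, "x": -269.4, "y": -141.9, "z": 135, "turn": 65.8}])

```text
t: 1.48
tool_pos: [422.8, 285.5, 121.0]
eef_rot: [2.218, 2.224, 0.001]
force: [0.1, -0.1, -0.2]
gripper_width: 61.9
finger_force: 0.0
```

```bash
python3 - <<'E'
from h import *
a=bot.camera("top")[0][190:330,40:220]; b=bot.camera("scene")[0][110:250,330:510]
cv2.imwrite("pics/c1.png",cv2.resize(np.hstack([a,b]),None,fx=2.2,fy=2.2)[:,:,::-1])
E
```

```text
(no output)
```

View pics/c1.png

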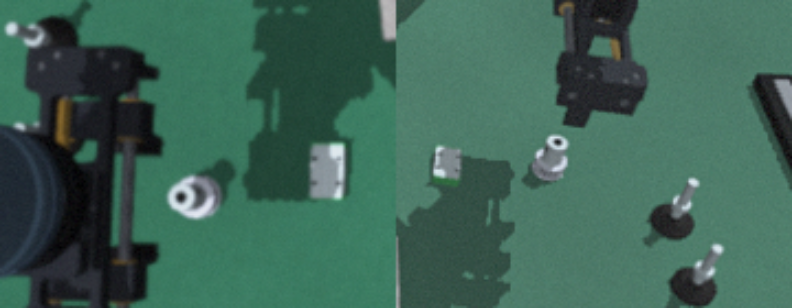

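The gripper stands above pulley 34: fingers at crop rows 130 and 260, hub between them at about (182,197). The sideways offset matches the parallax, so I descend and grip.

>>> drive_tool(rows=[{"hand": 0.7, "y": 0, "z": 30}, {"hand": 0.7, "z": 60}, {"hand": 0.7, "z": 75}, {"hand": 0.7, "z": 83}, {"hand": 0.7, "z": 83}, {"hand": 0.15, "z": 83}, {"hand": 0.15, "z": 83}, {"hand": 0.15, "z": 83}, {"hand": 0.15, "z": 83}, {"hand": 0.15, "z": 83}, {"hand": 0.15, "z": 83}, {"hand": 0.15, "z": 83}, {"hand": 0.15, "z": 83}, {"hand": 0.15, "z": 83}, {"hand": 0.15, "z": 83}], force=30)

```text
invalid input at $.rows[0]: expected keys hand, x, y, z, turn
```

>>> drive_tool(rows=[{"hand": 0.7, "x": 0, "y": 0, "z": 30, "turn": 0}, {"hand": 0.7, "x": 0, "y": 0, "z": 60, "turn": 0}, {"hand": 0.7, "x": 0, "y": 0, "z": 75, "turn": 0}, {"hand": 0.7, "x": 0, "y": 0, "z": 83, "turn": 0}, {"hand": 0.7, "x": 0, "y": 0, "z": 83, "turn": 0}, {"hand": 0.15, "x": 0, "y": 0, "z": 83, "turn": 0}, {"hand": 0.15, "x": 0, "y": 0, "z": 83, "turn": 0}, {"hand": 0.15, "x": 0, "y": 0, "z": 83, "turn": 0}, {"hand": 0.15, "x": 0, "y": 0, "z": 83, "turn": 0}, {"hand": 0.15, "x": 0, "y": 0, "z": 83, "turn": 0}, {"hand": 0.15, "x": 0, "y": 0, "z": 83, "turn": 0}, {"hand": 0.15, "x": 0, "y": 0, "z": 83, "turn": 0}, {"hand": 0.15, "x": 0, "y": 0, "z": 83, "turn": 0}, {"hand": 0.15, "x": 0, "y": 0, "z": 83, "turn": 0}], force=30)

```text
t: 2.75
tool_pos: [423.4, 285.0, 38.1]
eef_rot: [2.221, 2.222, 0.001]
force: [0.2, 0.4, 4.0]
gripper_width: 21.1
finger_force: 30.0
```

>>> drive_tool(rows=[{"hand": 0.15, "x": 0, "y": 0, "z": -8, "turn": 0}, {"hand": 0.15, "x": 0, "y": 0, "z": -25, "turn": 0}, {"hand": 0.15, "x": 0, "y": 0, "z": -45, "turn": 0}, {"hand": 0.15, "x": 0, "y": 0, "z": -60, "turn": 0}, {"hand": 0.15, "x": -5, "y": 2, "z": -65, "turn": 0}, {"hand": 0.15, "x": -20, "y": 8, "z": -65, "turn": 0}, {"hand": 0.15, "x": -44, "y": 19, "z": -65, "turn": 0}, {"hand": 0.15, "x": -78, "y": 34, "z": -65, "turn": 0}, {"hand": 0.15, "x": -117, "y": 51, "z": -65, "turn": 0}, {"hand": 0.15, "x": -156, "y": 68, "z": -65, "turn": 0}, {"hand": 0.15, "x": -195, "y": 84, "z": -65, "turn": 0}, {"hand": 0.15, "x": -234, "y": 101, "z": -65, "turn": 0}, {"hand": 0.15, "x": -273, "y": 118, "z": -65, "turn": 0}, {"hand": 0.15, "x": -312, "y": 135, "z": -65, "turn": 0}, {"hand": 0.15, "x": -351, "y": 152, "z": -65, "turn": 0}, {"hand": 0.15, "x": -390, "y": 169, "z": -65, "turn": 0}, {"hand": 0.15, "x": -425, "y": 184, "z": -65, "turn": 0}, {"hand": 0.15, "x": -454, "y": 196, "z": -65, "turn": 0}, {"hand": 0.15, "x": -473, "y": 205, "z": -65, "turn": 0}, {"hand": 0.15, "x": -488, "y": 211, "z": -65, "turn": 0}])

```text
t: 4.42
tool_pos: [634.3, -206.1, 101.9]
eef_rot: [-2.223, -2.219, 0.001]
force: [0.6, -0.2, -0.7]
gripper_width: 21.0
finger_force: 30.0
```

```bash
python3 - <<'E'
from h import *
a=bot.camera("top")[0][110:220,290:460]; b=bot.camera("scene")[0][130:270,90:280]
a=cv2.resize(a,(380,246));b=cv2.resize(b,(380,280))
cv2.imwrite("pics/c2.png",np.vstack([a,b])[:,:,::-1])
s=bot.sense();print(s["tool_pos"],s["gripper_width"],s["finger_force"],s["force"])
E
```

```text
[ 634.33297368 -206.11440638  101.99415186] 21.192685365008582 29.997765496373177 [-0.61211454 -0.22858268 -0.4327003 ]
```

View pics/c2.png

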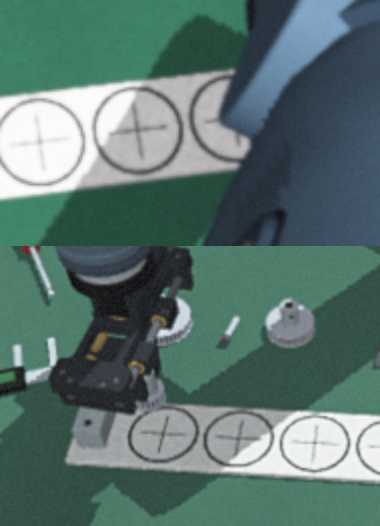

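The pulley is held in the jaws above mark d, at about (150,395) in the lower crop. The tool sits 3 mm too far toward -y, so I correct that while descending.

>>> drive_tool(rows=[{"hand": 0.15, "x": 1, "y": 0, "z": 10, "turn": 0}, {"hand": 0.15, "x": 2, "y": 0, "z": 25, "turn": 0}, {"hand": 0.15, "x": 3, "y": 0, "z": 38, "turn": 0}, {"hand": 0.15, "x": 3, "y": 0, "z": 46, "turn": 0}, {"hand": 0.15, "x": 3, "y": 0, "z": 51, "turn": 0}, {"hand": 0.15, "x": 3, "y": 0, "z": 53, "turn": 0}, {"hand": 0.15, "x": 3, "y": 0, "z": 54, "turn": 0}, {"hand": 0.15, "x": 3, "y": 0, "z": 54, "turn": 0}, {"hand": 0.15, "x": 3, "y": 0, "z": 54, "turn": 0}])

```text
t: 5.27
tool_pos: [634.9, -200.2, 49.4]
eef_rot: [2.22, 2.221, 0.001]
force: [0.1, -0.0, 0.5]
gripper_width: 20.9
finger_force: 30.0
```

>>> drive_tool(rows=[{"hand": 0.15, "x": -1.5, "y": 0, "z": 0, "turn": 0}, {"hand": 0.15, "x": -3, "y": 0, "z": 1, "turn": 0}, {"hand": 0.15, "x": -3, "y": 0, "z": 2, "turn": 0}, {"hand": 0.15, "x": -3, "y": 0, "z": 3, "turn": 0}, {"hand": 0.15, "x": -3, "y": 0, "z": 3.3, "turn": 0}, {"hand": 0.15, "x": -3, "y": 0, "z": 3.3, "turn": 0}])

```text
t: 5.77
tool_pos: [634.6, -203.4, 46.1]
eef_rot: [2.22, 2.222, -0.0]
force: [-1.8, 0.6, 4.3]
gripper_width: 21.3
finger_force: 30.0
```

>>> drive_tool(rows=[{"hand": 0.5, "x": 0, "y": 0, "z": 0, "turn": 0}, {"hand": 0.6, "x": 0, "y": 0, "z": 0, "turn": 0}, {"hand": 0.6, "x": 0, "y": 0, "z": 0, "turn": 0}, {"hand": 0.6, "x": 0, "y": 0, "z": 0, "turn": 0}, {"hand": 0.6, "x": 0, "y": 0, "z": -10, "turn": 0}, {"hand": 0.6, "x": 0, "y": 0, "z": -35, "turn": 0}, {"hand": 0.6, "x": 0, "y": 0, "z": -60, "turn": 0}, {"hand": 0.6, "x": 10, "y": -6, "z": -74, "turn": 0}, {"hand": 0.6, "x": 40, "y": -24, "z": -74, "turn": 0}, {"hand": 0.6, "x": 75, "y": -45, "z": -74, "turn": 0}, {"hand": 0.6, "x": 110, "y": -66, "z": -74, "turn": 0}, {"hand": 0.6, "x": 145, "y": -87, "z": -74, "turn": 0}, {"hand": 0.6, "x": 180, "y": -108, "z": -74, "turn": 0}, {"hand": 0.6, "x": 215, "y": -129, "z": -74, "turn": 0}, {"hand": 0.6, "x": 250, "y": -150, "z": -74, "turn": 0}, {"hand": 0.6, "x": 273, "y": -164, "z": -74, "turn": 0}, {"hand": 0.6, "x": 286.5, "y": -171.4, "z": -74, "turn": 0}, {"hand": 0.6, "x": 286.5, "y": -171.4, "z": -74, "turn": 0}, {"hand": 0.6, "x": 286.5, "y": -171.4, "z": -74, "turn": 0}, {"hand": 0.6, "x": 286.5, "y": -171.4, "z": -74, "turn": 0}])

```text
t: 7.43
tool_pos: [463.7, 82.9, 120.1]
eef_rot: [2.22, 2.221, 0.001]
force: [0.3, -0.2, -0.5]
gripper_width: 53.0
finger_force: 0.0
```

```bash
python3 - <<'E'
from h import *
p,d,rays,pos,X=cloud("top")
v,u=155,395
W=X[v-28:v+29,u-28:u+29].reshape(-1,3); ok=d[v-28:v+29,u-28:u+29].ravel()>0
ok&=np.hypot(W[:,0]-634.5,W[:,1]+203)<30
hub=W[ok&(W[:,2]>42)&(W[:,2]<63)]; print(hub.mean(0).round(1),np.ptp(hub,0).round(1),len(hub))
cv2.imwrite("pics/c3.png",cv2.resize(p[110:310,200:470],None,fx=2.5,fy=2.5)[:,:,::-1])
E
```

```text
[ 632.8 -200.6   49.2] [21.6 21.6 10. ] 133
```

View pics/c3.png

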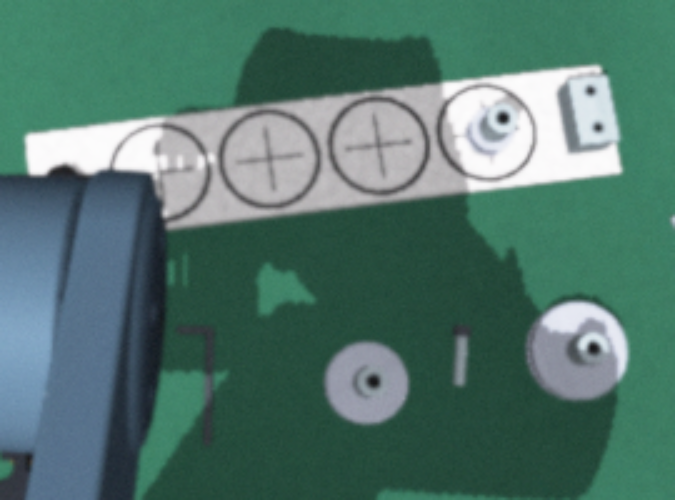

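>>> drive_tool(rows=[{"hand": 0.6, "x": 0, "y": 0, "z": 30, "turn": 0}, {"hand": 0.6, "x": 0, "y": 0, "z": 60, "turn": 0}, {"hand": 0.6, "x": 0, "y": 0, "z": 75, "turn": 0}, {"hand": 0.6, "x": 0, "y": 0, "z": 82, "turn": 0}, {"hand": 0.6, "x": 0, "y": 0, "z": 82, "turn": 0}, {"hand": 0.15, "x": 0, "y": 0, "z": 82, "turn": 0}, {"hand": 0.15, "x": 0, "y": 0, "z": 82, "turn": 0}, {"hand": 0.15, "x": 0, "y": 0, "z": 82, "turn": 0}, {"hand": 0.15, "x": 0, "y": 0, "z": 82, "turn": 0}, {"hand": 0.15, "x": 0, "y": 0, "z": 82, "turn": 0}, {"hand": 0.15, "x": 0, "y": 0, "z": 82, "turn": 0}, {"hand": 0.15, "x": 0, "y": 0, "z": 82, "turn": 0}, {"hand": 0.15, "x": 0, "y": 0, "z": 82, "turn": 0}], force=30)

```text
t: 8.57
tool_pos: [463.5, 83.4, 38.2]
eef_rot: [2.22, 2.221, 0.001]
force: [-1.4, 0.1, 6.1]
gripper_width: 21.0
finger_force: 30.0
```

Pulley 34 stands upright inside ring d at crop (495,120), measured about 3 mm off centre, which is good. Pulley 46 is gripped and goes to mark c.

>>> drive_tool(rows=[{"hand": 0.15, "x": 0, "y": 0, "z": -8, "turn": 0}, {"hand": 0.15, "x": 0, "y": 0, "z": -25, "turn": 0}, {"hand": 0.15, "x": 0, "y": 0, "z": -45, "turn": 0}, {"hand": 0.15, "x": 0, "y": 0, "z": -60, "turn": 0}, {"hand": 0.15, "x": -4, "y": 3, "z": -65, "turn": 0}, {"hand": 0.15, "x": -16, "y": 13, "z": -65, "turn": 0}, {"hand": 0.15, "x": -35, "y": 28, "z": -65, "turn": 0}, {"hand": 0.15, "x": -57, "y": 45, "z": -65, "turn": 0}, {"hand": 0.15, "x": -82, "y": 65, "z": -65, "turn": 0}, {"hand": 0.15, "x": -109, "y": 86, "z": -65, "turn": 0}, {"hand": 0.15, "x": -135, "y": 107, "z": -65, "turn": 0}, {"hand": 0.15, "x": -160, "y": 126, "z": -65, "turn": 0}, {"hand": 0.15, "x": -180, "y": 142, "z": -65, "turn": 0}, {"hand": 0.15, "x": -195, "y": 153, "z": -65, "turn": 0}, {"hand": 0.15, "x": -203, "y": 160, "z": -65, "turn": 0}, {"hand": 0.15, "x": -205, "y": 161.5, "z": -65, "turn": 0}, {"hand": 0.15, "x": -205, "y": 161.5, "z": -55, "turn": 0}, {"hand": 0.15, "x": -205, "y": 161.5, "z": -40, "turn": 0}, {"hand": 0.15, "x": -205, "y": 161.5, "z": -28, "turn": 0}, {"hand": 0.15, "x": -205, "y": 161.5, "z": -22, "turn": 0}])

```text
t: 10.23
tool_pos: [622.3, -119.9, 56.4]
eef_rot: [-2.217, -2.22, 0.003]
force: [-0.2, -0.4, -1.3]
gripper_width: 21.1
finger_force: 30.0
```

>>> drive_tool(rows=[{"hand": 0.15, "x": 0, "y": 0, "z": 4, "turn": 0}, {"hand": 0.15, "x": 0, "y": 0, "z": 8, "turn": 0}, {"hand": 0.15, "x": 0, "y": 0, "z": 11, "turn": 0}, {"hand": 0.15, "x": 0, "y": 0, "z": 11, "turn": 0}, {"hand": 0.15, "x": 0, "y": 0, "z": 11, "turn": 0}])

```text
t: 10.65
tool_pos: [624.7, -121.5, 48.7]
eef_rot: [2.22, 2.222, 0.0]
force: [0.3, 0.0, -0.6]
gripper_width: 21.1
finger_force: 30.0
```

>>> drive_tool(rows=[{"hand": 0.15, "x": 0, "y": 0, "z": 1, "turn": 0}, {"hand": 0.15, "x": 0, "y": 0, "z": 2, "turn": 0}, {"hand": 0.15, "x": 0, "y": 0, "z": 2.7, "turn": 0}, {"hand": 0.15, "x": 0, "y": 0, "z": 2.7, "turn": 0}])

```text
t: 10.98
tool_pos: [624.7, -121.7, 46.3]
eef_rot: [2.22, 2.222, 0.0]
force: [-2.0, -0.6, 3.0]
gripper_width: 21.3
finger_force: 30.0
```

>>> drive_tool(rows=[{"hand": 0.5, "x": 0, "y": 0, "z": 0, "turn": 0}, {"hand": 0.6, "x": 0, "y": 0, "z": 0, "turn": 0}, {"hand": 0.6, "x": 0, "y": 0, "z": 0, "turn": 0}, {"hand": 0.6, "x": 0, "y": 0, "z": 0, "turn": 0}, {"hand": 0.6, "x": 0, "y": 0, "z": -10, "turn": 0}, {"hand": 0.6, "x": 0, "y": 0, "z": -35, "turn": 0}, {"hand": 0.6, "x": 0, "y": 0, "z": -60, "turn": 0}, {"hand": 0.6, "x": 1, "y": -10, "z": -74, "turn": 0}, {"hand": 0.6, "x": 4, "y": -40, "z": -74, "turn": 0}, {"hand": 0.6, "x": 8, "y": -75, "z": -74, "turn": 0}, {"hand": 0.6, "x": 11, "y": -110, "z": -74, "turn": 0}, {"hand": 0.6, "x": 15, "y": -145, "z": -74, "turn": 0}, {"hand": 0.6, "x": 17, "y": -165, "z": -74, "turn": 0}, {"hand": 0.6, "x": 17.7, "y": -174, "z": -74, "turn": 0}, {"hand": 0.6, "x": 17.7, "y": -174, "z": -74, "turn": 0}, {"hand": 0.6, "x": 17.7, "y": -174, "z": -74, "turn": 0}, {"hand": 0.6, "x": 17.7, "y": -174, "z": -74, "turn": 0}])

```text
t: 12.4
tool_pos: [452.2, -104.6, 120.5]
eef_rot: [2.219, 2.22, 0.001]
force: [0.7, 0.5, -0.6]
gripper_width: 52.5
finger_force: 0.0
```

>>> drive_tool(rows=[{"hand": 0.6, "x": 0, "y": 0, "z": 30, "turn": 0}, {"hand": 0.6, "x": 0, "y": 0, "z": 60, "turn": 0}, {"hand": 0.6, "x": 0, "y": 0, "z": 75, "turn": 0}, {"hand": 0.6, "x": 0, "y": 0, "z": 82, "turn": 0}, {"hand": 0.6, "x": 0, "y": 0, "z": 82, "turn": 0}, {"hand": 0.15, "x": 0, "y": 0, "z": 82, "turn": 0}, {"hand": 0.15, "x": 0, "y": 0, "z": 82, "turn": 0}, {"hand": 0.15, "x": 0, "y": 0, "z": 82, "turn": 0}, {"hand": 0.15, "x": 0, "y": 0, "z": 82, "turn": 0}, {"hand": 0.15, "x": 0, "y": 0, "z": 82, "turn": 0}, {"hand": 0.15, "x": 0, "y": 0, "z": 82, "turn": 0}, {"hand": 0.15, "x": 0, "y": 0, "z": 82, "turn": 0}, {"hand": 0.15, "x": 0, "y": 0, "z": 82, "turn": 0}], force=35)

```text
t: 13.48
tool_pos: [451.1, -104.2, 38.5]
eef_rot: [2.22, 2.221, 0.001]
force: [-1.1, 0.6, 6.3]
gripper_width: 21.0
finger_force: 35.0
```

>>> drive_tool(rows=[{"hand": 0.15, "x": 0, "y": 0, "z": -8, "turn": 0}, {"hand": 0.15, "x": 0, "y": 0, "z": -25, "turn": 0}, {"hand": 0.15, "x": 0, "y": 0, "z": -45, "turn": 0}, {"hand": 0.15, "x": 0, "y": 0, "z": -60, "turn": 0}, {"hand": 0.15, "x": 1, "y": 3, "z": -65, "turn": 0}, {"hand": 0.15, "x": 6, "y": 16, "z": -65, "turn": 0}, {"hand": 0.15, "x": 15, "y": 39, "z": -65, "turn": 0}, {"hand": 0.15, "x": 26, "y": 66, "z": -65, "turn": 0}, {"hand": 0.15, "x": 36, "y": 94, "z": -65, "turn": 0}, {"hand": 0.15, "x": 47, "y": 122, "z": -65, "turn": 0}, {"hand": 0.15, "x": 56, "y": 143, "z": -65, "turn": 0}, {"hand": 0.15, "x": 61, "y": 156, "z": -65, "turn": 0}, {"hand": 0.15, "x": 63, "y": 163, "z": -65, "turn": 0}, {"hand": 0.15, "x": 64, "y": 164.3, "z": -65, "turn": 0}, {"hand": 0.15, "x": 64, "y": 164.3, "z": -55, "turn": 0}, {"hand": 0.15, "x": 64, "y": 164.3, "z": -40, "turn": 0}, {"hand": 0.15, "x": 64, "y": 164.3, "z": -28, "turn": 0}, {"hand": 0.15, "x": 64, "y": 164.3, "z": -18, "turn": 0}, {"hand": 0.15, "x": 64, "y": 164.3, "z": -12, "turn": 0}, {"hand": 0.15, "x": 64, "y": 164.3, "z": -11, "turn": 0}])

```text
t: 15.15
tool_pos: [613.3, -39.9, 47.0]
eef_rot: [-2.22, -2.22, 0.002]
force: [0.0, -0.0, -1.1]
gripper_width: 21.4
finger_force: 35.0
```

>>> drive_tool(rows=[{"hand": 0.15, "x": 0, "y": 0, "z": 0, "turn": 0}, {"hand": 0.15, "x": 0, "y": 0, "z": 0, "turn": 0}])

```text
t: 15.32
tool_pos: [615.0, -40.0, 49.1]
eef_rot: [2.22, 2.221, 0.001]
force: [0.9, -0.9, -1.7]
gripper_width: 20.9
finger_force: 35.0
```

>>> drive_tool(rows=[{"hand": 0.15, "x": 0, "y": 0, "z": 1, "turn": 0}, {"hand": 0.15, "x": 0, "y": 0, "z": 2, "turn": 0}, {"hand": 0.15, "x": 0, "y": 0, "z": 2.8, "turn": 0}, {"hand": 0.15, "x": 0, "y": 0, "z": 2.8, "turn": 0}])

```text
t: 15.65
tool_pos: [615.1, -39.9, 46.6]
eef_rot: [2.22, 2.222, 0.001]
force: [-1.2, 0.1, 2.7]
gripper_width: 21.1
finger_force: 35.0
```

>>> drive_tool(rows=[{"hand": 0.5, "x": 0, "y": 0, "z": 0, "turn": 0}, {"hand": 0.6, "x": 0, "y": 0, "z": 0, "turn": 0}, {"hand": 0.6, "x": 0, "y": 0, "z": 0, "turn": 0}, {"hand": 0.6, "x": 0, "y": 0, "z": 0, "turn": 0}, {"hand": 0.6, "x": 0, "y": 0, "z": -10, "turn": 0}, {"hand": 0.6, "x": 0, "y": 0, "z": -35, "turn": 0}, {"hand": 0.6, "x": 0, "y": 0, "z": -60, "turn": 0}, {"hand": 0.6, "x": 0, "y": 0, "z": -74, "turn": 0}, {"hand": 0.6, "x": -10, "y": -7, "z": -74, "turn": 0}, {"hand": 0.6, "x": -35, "y": -23, "z": -74, "turn": 0}, {"hand": 0.6, "x": -65, "y": -43, "z": -74, "turn": 0}, {"hand": 0.6, "x": -95, "y": -63, "z": -74, "turn": 0}, {"hand": 0.6, "x": -125, "y": -83, "z": -74, "turn": 0}, {"hand": 0.6, "x": -155, "y": -102, "z": -74, "turn": 0}, {"hand": 0.6, "x": -185, "y": -122, "z": -74, "turn": 0}, {"hand": 0.6, "x": -208, "y": -137, "z": -74, "turn": 0}, {"hand": 0.6, "x": -217.8, "y": -144, "z": -74, "turn": 0}, {"hand": 0.6, "x": -217.8, "y": -144, "z": -74, "turn": 0}, {"hand": 0.6, "x": -217.8, "y": -144, "z": -74, "turn": 0}, {"hand": 0.6, "x": -217.8, "y": -144, "z": -74, "turn": 0}])

```text
t: 17.32
tool_pos: [471.0, -256.7, 119.5]
eef_rot: [-2.22, -2.222, -0.001]
force: [0.6, -0.1, 0.1]
gripper_width: 52.7
finger_force: 0.0
```

>>> drive_tool(rows=[{"hand": 0.6, "x": 0, "y": 0, "z": 30, "turn": 0}, {"hand": 0.6, "x": 0, "y": 0, "z": 60, "turn": 0}, {"hand": 0.6, "x": 0, "y": 0, "z": 75, "turn": 0}, {"hand": 0.6, "x": 0, "y": 0, "z": 82, "turn": 0}, {"hand": 0.6, "x": 0, "y": 0, "z": 82, "turn": 0}, {"hand": 0.15, "x": 0, "y": 0, "z": 82, "turn": 0}, {"hand": 0.15, "x": 0, "y": 0, "z": 82, "turn": 0}, {"hand": 0.15, "x": 0, "y": 0, "z": 82, "turn": 0}, {"hand": 0.15, "x": 0, "y": 0, "z": 82, "turn": 0}, {"hand": 0.15, "x": 0, "y": 0, "z": 82, "turn": 0}, {"hand": 0.15, "x": 0, "y": 0, "z": 82, "turn": 0}, {"hand": 0.15, "x": 0, "y": 0, "z": 82, "turn": 0}, {"hand": 0.15, "x": 0, "y": 0, "z": 82, "turn": 0}], force=45)

```text
t: 18.4
tool_pos: [471.5, -258.2, 38.9]
eef_rot: [2.22, 2.221, 0.001]
force: [0.1, 1.5, 6.2]
gripper_width: 20.7
finger_force: 45.0
```

```bash
python3 - <<'E'
from h import *
p,d,rays,pos,X=cloud("top")
for x,y in ((634.5,-203),(625,-121.6),(615.4,-40.2)):
    m=(d>0)&(np.hypot(X[...,0]-x,X[...,1]-y)<30)&(X[...,2]>42)&(X[...,2]<63)
    W=X[m]; print((W.mean(0)-[x,y,0]).round(1),np.ptp(W,0).round(1),m.sum())
E
```

```text
[-2.   2.7 49. ] [22.  22.  10.4] 139
[-2.7  1.7 49.1] [21.4 22.4 10.3] 129
[-3.  -0.7 49.2] [21.4 19.3  9.7] 112
```

Three pulleys are within about 3 mm of their marks, and pulley 70 is gripped for mark a.

>>> drive_tool(rows=[{"hand": 0.15, "x": 0, "y": 0, "z": -8, "turn": 0}, {"hand": 0.15, "x": 0, "y": 0, "z": -25, "turn": 0}, {"hand": 0.15, "x": 0, "y": 0, "z": -50, "turn": 0}, {"hand": 0.15, "x": 0, "y": 0, "z": -68, "turn": 0}, {"hand": 0.15, "x": 6, "y": 3, "z": -75, "turn": 0}, {"hand": 0.15, "x": 21, "y": 9, "z": -75, "turn": 0}, {"hand": 0.15, "x": 45, "y": 20, "z": -75, "turn": 0}, {"hand": 0.15, "x": 75, "y": 34, "z": -75, "turn": 0}, {"hand": 0.15, "x": 108, "y": 48, "z": -75, "turn": 0}, {"hand": 0.15, "x": 141, "y": 63, "z": -75, "turn": 0}, {"hand": 0.15, "x": 174, "y": 78, "z": -75, "turn": 0}, {"hand": 0.15, "x": 207, "y": 93, "z": -75, "turn": 0}, {"hand": 0.15, "x": 237, "y": 106, "z": -75, "turn": 0}, {"hand": 0.15, "x": 263, "y": 118, "z": -75, "turn": 0}, {"hand": 0.15, "x": 284, "y": 128, "z": -75, "turn": 0}, {"hand": 0.15, "x": 296, "y": 133, "z": -75, "turn": 0}, {"hand": 0.15, "x": 299.4, "y": 134.3, "z": -75, "turn": 0}, {"hand": 0.15, "x": 299.4, "y": 134.3, "z": -65, "turn": 0}, {"hand": 0.15, "x": 299.4, "y": 134.3, "z": -50, "turn": 0}, {"hand": 0.15, "x": 299.4, "y": 134.3, "z": -35, "turn": 0}])

```text
t: 20.12
tool_pos: [604.5, 40.4, 72.0]
eef_rot: [2.222, 2.221, -0.001]
force: [0.0, 0.2, -1.8]
gripper_width: 21.2
finger_force: 45.0
```

>>> drive_tool(rows=[{"hand": 0.15, "x": 0, "y": 0, "z": 10, "turn": 0}, {"hand": 0.15, "x": 0, "y": 0, "z": 18, "turn": 0}, {"hand": 0.15, "x": 0, "y": 0, "z": 23, "turn": 0}, {"hand": 0.15, "x": 0, "y": 0, "z": 24, "turn": 0}, {"hand": 0.15, "x": 0, "y": 0, "z": 24, "turn": 0}, {"hand": 0.15, "x": 0, "y": 0, "z": 24, "turn": 0}])

```text
t: 20.62
tool_pos: [605.4, 41.5, 49.5]
eef_rot: [2.22, 2.221, 0.001]
force: [0.2, -0.3, -1.1]
gripper_width: 21.1
finger_force: 45.0
```

Contact is expected at about 46.9.

>>> drive_tool(rows=[{"hand": 0.15, "x": 0, "y": 0, "z": 1, "turn": 0}, {"hand": 0.15, "x": 0, "y": 0, "z": 2, "turn": 0}, {"hand": 0.15, "x": 0, "y": 0, "z": 2.8, "turn": 0}, {"hand": 0.15, "x": 0, "y": 0, "z": 2.8, "turn": 0}])

```text
t: 20.95
tool_pos: [605.3, 41.8, 46.9]
eef_rot: [2.22, 2.222, 0.001]
force: [-1.8, 0.4, 3.1]
gripper_width: 20.6
finger_force: 45.0
```

Release, rise and back off to the left, so the cameras see the board.

>>> drive_tool(rows=[{"hand": 0.5, "x": 0, "y": 0, "z": 0, "turn": 0}, {"hand": 0.6, "x": 0, "y": 0, "z": 0, "turn": 0}, {"hand": 0.6, "x": 0, "y": 0, "z": 0, "turn": 0}, {"hand": 0.6, "x": 0, "y": 0, "z": 0, "turn": 0}, {"hand": 0.6, "x": 0, "y": 0, "z": -10, "turn": 0}, {"hand": 0.6, "x": 0, "y": 0, "z": -35, "turn": 0}, {"hand": 0.6, "x": 0, "y": 0, "z": -70, "turn": 0}, {"hand": 0.6, "x": 0, "y": 0, "z": -105, "turn": 0}, {"hand": 0.6, "x": 30, "y": -20, "z": -130, "turn": 0}, {"hand": 0.6, "x": 65, "y": -45, "z": -150, "turn": 0}, {"hand": 0.6, "x": 100, "y": -75, "z": -150, "turn": 0}, {"hand": 0.6, "x": 135, "y": -95, "z": -150, "turn": 0}, {"hand": 0.6, "x": 170, "y": -120, "z": -150, "turn": 0}, {"hand": 0.6, "x": 205, "y": -145, "z": -150, "turn": 0}, {"hand": 0.6, "x": 240, "y": -170, "z": -150, "turn": 0}, {"hand": 0.6, "x": 270, "y": -190, "z": -150, "turn": 0}, {"hand": 0.6, "x": 290, "y": -200, "z": -150, "turn": 0}, {"hand": 0.6, "x": 290, "y": -200, "z": -150, "turn": 0}, {"hand": 0.6, "x": 290, "y": -200, "z": -150, "turn": 0}, {"hand": 0.6, "x": 290, "y": -200, "z": -150, "turn": 0}])

```text
t: 22.62
tool_pos: [405.0, 331.5, 196.6]
eef_rot: [2.22, 2.222, 0.001]
force: [0.4, 0.0, -1.0]
gripper_width: 53.2
finger_force: 0.0
```

```bash
python3 - <<'E'
from h import *
p,d,rays,pos,X=cloud("top")
for x,y in ((634.5,-203),(625,-121.6),(615.4,-40.2),(605.8,41.2)):
    m=(d>0)&(np.hypot(X[...,0]-x,X[...,1]-y)<30)&(X[...,2]>42)&(X[...,2]<63)
    W=X[m]; print((W.mean(0)-[x,y,0]).round(1),np.ptp(W,0).round(1),m.sum())
b=bot.camera("scene")[0][130:270,90:350]
cv2.imwrite("pics/c4.png",np.vstack([cv2.resize(p[110:230,200:460],(650,300)),cv2.resize(b,(650,295))])[:,:,::-1])
E
```

```text
[-1.9  2.3 49.3] [22.2 21.9 10.2] 130
[-3.1  1.8 49.1] [21.6 22.1 11. ] 133
[-3.  -0.5 49.2] [21.5 19.3 10.8] 113
[-2.5 -1.4 49.3] [19.4 19.7 11. ] 117
```

View pics/c4.png

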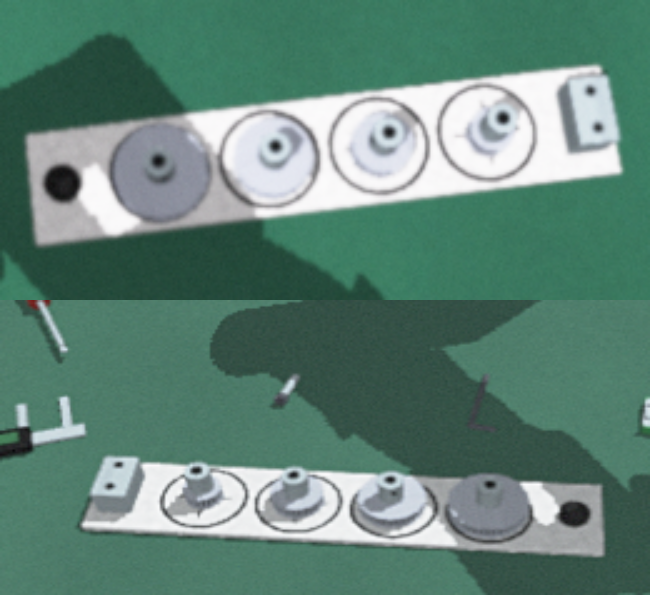

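All four pulleys stand flat, hub up, on their marks. From the stop block (590,110) they run 34, 46, 58, 70 to the bumper (62,183), each about 3 mm off centre at most.

```bash
python3 -c "
from bench import bot
print(bot.finish_job())"
```

```text
the job is handed in; nothing more can be done
None
```

I set the 34, 46, 58 and 70 mm pulleys in that order from the steel stop block to the bumper and handed the job in; the last look showed them hub up and flat, each within about 4 mm of its mark centre, but the hand-in returned no verdict.

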